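Roll two support rollers onto their scribed lines

TASK

Two steel rollers lie on the flat grey setting plate and must become the supports for a straightness check. Rolling each one with the fingertips on its top, bring the left roller to rest centred over the left scribed line and along it, then the right roller over the right line in the same way. Do not lift either roller, and leave the tweezers and the spudger beside the plate where they are.

Things in the scene. Friction and masses are not known exactly. Their poses are not given: they have to be found in the camera images.
- plate: flat grey-painted plate fixed to the bench, 130 (x) by 260 (y) by 10 mm thick; origin at the centre of its underside, on the bench; x points away from the robot, y to the robot's left, turned up to 17 degrees. Two flush black lines cross it along x, 45 mm either side of its middle, each 116 mm long, 2 mm wide, with a tick at each end
- left_line (a point): middle of the left scribed line (at y = +45 mm of the plate), on the plate's top, 10 mm above the bench; axes as the plate, so the line runs along x
- right_line (a point): middle of the right scribed line (at y = -45 mm of the plate), on the plate's top, 10 mm above the bench; axes as the plate, so the line runs along x
- left_roller: dark steel roller to the left of the left line, 22 to 55 mm from it. Cylinder 28 mm diameter, 70 mm long, 0.33 kg; origin mid-axis, 24 mm above the bench (top 38 mm); own x along it, within 2 degrees of the line at the start. A tip pressed on its top rolls it without slip at half the tip's speed, so the tip gains on it as far as it rolls. It coasts a few mm at most
- right_roller: dark steel roller to the right of the right line, 22 to 55 mm from it. Cylinder 28 mm diameter, 70 mm long, 0.33 kg; origin mid-axis, 24 mm above the bench (top 38 mm); own x along it, within 2 degrees of the line at the start. A tip pressed on its top rolls it without slip at half the tip's speed, so the tip gains on it as far as it rolls. It coasts a few mm at most
- tweezers: bystander: curved steel tweezers, 122 mm long, 19 mm wide, 9 mm high, lying loose on the bench just past the right end of the plate; origin under their middle, length along their y
- spudger: bystander: black plastic prying stick, 140 mm long, 10 mm wide, 8 mm high, lying loose on the bench just past the left end of the plate; origin under its middle, length along its y

How it is judged:
On the way, in this order (a step that is already met when the one before it is completed fails the run):
1. the left roller is being rolled (it has turned 0.8 rad or more about its axis) with the fingers on it, the TCP above its top (angle between left_roller's own z axis and vertical above 0.8 rad and contact force between the fingers and left_roller above 0.2 N and z of the grasp point in the frame of plate above 0.038 m), for 0.04 s.
2. the left roller lies still over the left line (y of left_roller in the frame of left_line between -0.006 and 0.006 m and x of left_roller in the frame of left_line between -0.03 and 0.03 m and angle between the x axis of left_roller and the x axis of plate, either way round below 0.12 rad and height (world z) of left_roller between 0.021 and 0.027 m and linear speed of left_roller below 0.005 m/s), for 0.2 s.
3. the right roller is being rolled (it has turned 0.8 rad or more about its axis) with the fingers on it, the TCP above its top (angle between right_roller's own z axis and vertical above 0.8 rad and contact force between the fingers and right_roller above 0.2 N and z of the grasp point in the frame of plate above 0.038 m), for 0.04 s.
At the end, for the whole second after the job is handed in: each roller lies at rest on the plate, the middle of its axis within 6 mm of its own line (measured across the line) and within 30 mm of the line's middle (measured along it), its axis within 0.12 rad (7 degrees) of the line (all of step 2 and y of right_roller in the frame of right_line between -0.006 and 0.006 m and x of right_roller in the frame of right_line between -0.03 and 0.03 m and angle between the x axis of right_roller and the x axis of plate, either way round below 0.12 rad and height (world z) of right_roller between 0.021 and 0.027 m and linear speed of right_roller below 0.005 m/s); the robot touches nothing.
It fails at once if a roller is lifted more than 10 mm off the plate (height (world z) of any of left_roller, right_roller above 0.034 m).
It fails at once if the tweezers or the spudger are moved more than 15 mm (distance of any of tweezers, spudger from where it was at the start of the episode above 0.015 m).
It also fails if it takes over 67 s, if anything falls off the work surface, if the arm or the gripper's body presses on something with over 40 N, if the wrist force passes 120 N, or if a joint passes its speed limit or range.

ROBOT

A 7-joint arm with a two-finger parallel gripper is mounted at the origin on a cart in front of the work surface, level with it; the furniture and walls round the work are solid. World frame = base frame: x ahead of the robot, y to its left, z up, the work surface at z = 0. Lengths are in m, angles in rad, forces in N, time in s.
With the tool pointing down it reaches from about 0.425 to 0.875 m from the base axis. Payload 8.4 kg.
Tool frame: the origin (TCP) lies between the finger pads, 19 mm behind the fingertips; this is the grasp point; z points along the fingers, y is the line along which they close (so a half turn about z gives the same grasp; the last joint's range is limited). The gripper opens to 85 mm and grips with 20 to 120 N. Pads are 22 mm wide; open, the fingers measure 114 mm over their backs; the gripper's body (76 mm by 85 mm) begins 54 mm behind the grasp point. The pads swing forward as they close: fully open they stand 13 mm farther back than shut.
Start: joints at [1.07, 0.333, 0.04, 1.465, -0.013, 1.343, -0.059], TCP at [0.254, -0.598, 0.25] pointing down, gripper open.
Joint ranges: [-2.58, 2.58], [-0.38, 2.09], [-1.3, 1.39], [0.25, 2.4], [-1.5, 4.64], [0.08, 2.09], [-2.65, 2.65]. Speed limits (rad/s): [2.22, 2.22, 2.79, 2.79, 3.14, 3.14, 3.14].

INTERFACE

Orientations are given as a unit quaternion [w, x, y, z].
In Python, from bench import bot, imaging, order gives the robot as it stands (bot), with the cameras (imaging) and the job (order).
- The arm moves only by the tool pendant, called after "Emit:" by a JSON object that holds its "op" and its "data", one argument or row to a line. Schema: {"type":"object","properties":{"rows":{"type":"array","items":{"type":"array","prefixItems":[{"type":"array","items":{"type":"number"},"minItems":3,"maxItems":3},{"type":"number"},{"type":"number"}],"minItems":3,"maxItems":3},"minItems":1,"maxItems":20},"only":{"type":"string"},"quiet":{"type":"boolean"},"lines":{"type":"string"}},"required":["rows"],"additionalProperties":false}. rows is a list of rows, 1 to 20 of them, each written [[dx, dy, dz], turn, opening]: dx, dy, dz in normalised numbers (1 is 0.8 m), then a turn about the tool's z in parts of the range, where 1.0 means pi rad, then the finger opening in m; each row is the pose to reach, as a shift and turn from the pose commanded when the call began, along the tool's axes at that moment; what a row does not reach only later rows make up. A row lasts 1/12 s, in which the tool goes at most 0.0417 m and 0.125 rad, less where a joint would pass 70% of its speed; a pose out of reach is approached as far as the arm can. The fingers move at their own pace and stop on an object; the grip force is fixed at half the most. Time passes only in rows, so rows that do not move let the fingers close. The tool returns the time, the measured TCP pose, the force, the opening and the grip force at its end. only (a regular expression) keeps the lines of the reply that match it, lines (a string "A,B") keeps lines A to B, and quiet returns only ok. No shift or turn number may pass 1 either way. Input that does not fit is refused with a message, and nothing moves.
- bot.read_state(): the state, without advancing time (a new reading comes with each control period).
- imaging.snapshot(name): name is "scene" or "top" or "wrist"; returns the picture (420x560x3 uint8, red, green, blue); there is no depth.
- imaging.camera_model(name): a dict with "intrinsics" (3x3 intrinsics, pixels), "R" (3x3) and "t" (3): a world point X has camera coordinates R X + t; the wrist camera has in their place "hand_eye" (4x4, takes a point from camera to tool coordinates, whose origin is the TCP and whose axes are the flange's). Camera axes: x right, y down, z forward; pixel columns grow to the right and rows downward; lengths in m; the calibration is good to about 2 mm. A picture is of the moment at which its call begins: read the wrist's pose just before it. camera_model takes no time and is no camera call.
- order.finish_job(): hands the job in; it is judged then, once.
The state is a dict: "clock": time; "joint_pos": joint angles; "qd": joint speeds; "joint_efforts": joint torques, N m; "position": TCP position; "eef_rot": TCP orientation; "ft_force": force on the tool from outside, world axes, zero at the start; "torque": the same for the moment, N m; "grip_width": finger opening in m; "grip_force": force on a finger pad.
Only numpy, scipy, OpenCV 4.12 (cv2) and the standard library are available. Lean on these libraries where they do the work, as an engineer would, in place of code of your own. Each camera call takes 0.05 s, during which the arm holds its last target. There are 200 camera calls.

## Working session

There is one attempt and no reset: what is moved stays moved. The work goes in short steps, Python scripts to look and compute and a tool call to move; the robot and the scene stay as the last step left them, time stands still between calls to the robot, and variables do not carry over. Pictures are saved under pics/ and viewed, at most 14 in all, crops included, and the job is handed in when it is done.

```bash
ls; mkdir -p pics
```

Run:
```python
from bench import bot, imaging, order
import cv2
s=bot.read_state(); print(s)
for n in ["scene","top"]:
    im=imaging.snapshot(n); cv2.imwrite(f"pics/{n}0.png",im[:,:,::-1])
    print(imaging.camera_model(n))
```

```text
bench.py
pics
{'clock': 0.0, 'joint_pos': array([ 1.06978488,  0.33387978,  0.03986204,  1.46630986, -0.01342615,
        1.34329223, -0.05847049]), 'qd': array([-0.00011355,  0.00067626, -0.0004155 ,  0.00303615,  0.00084277,
       -0.00221541, -0.00020812]), 'joint_efforts': array([-3.32615773e-04, -6.58564782e+01,  1.36501897e+00, -4.05557227e+01,
        1.67460140e-02,  1.29008744e-02, -2.04507762e-05]), 'position': array([ 0.25402223, -0.59782816,  0.2491223 ]), 'eef_rot': array([-7.86458679e-04,  9.79884220e-01,  1.99565170e-01, -2.00887911e-04]), 'ft_force': array([ 0.09518597, -0.51374012,  0.13676024]), 'torque': array([-0.00093362,  0.02171854,  0.03085621]), 'grip_force': 0.0, 'grip_width': 0.0851467483149366}
{'intrinsics': array([[530.47624754,   0.        , 279.37620543],
       [  0.        , 530.47624754, 201.97838197],
       [  0.        ,   0.        ,   1.        ]]), 'R': array([[-0.90510197, -0.42499637, -0.01298108],
       [-0.31720584,  0.69524438, -0.6449928 ],
       [ 0.28314462, -0.57966658, -0.76407839]]), 't': array([0.46905925, 0.09825767, 0.8311747 ])}
{'intrinsics': array([[519.69527202,   0.        , 272.56657934],
       [  0.        , 519.69527202, 210.6339531 ],
       [  0.        ,   0.        ,   1.        ]]), 'R': array([[ 5.05070137e-04, -9.99816594e-01,  1.91448065e-02],
       [-9.91017274e-01, -3.06073407e-03, -1.33698895e-01],
       [ 1.33732971e-01, -1.89053066e-02, -9.90837061e-01]]), 't': array([0.12507107, 0.45253064, 0.92119587])}
```

View pics/top0.png

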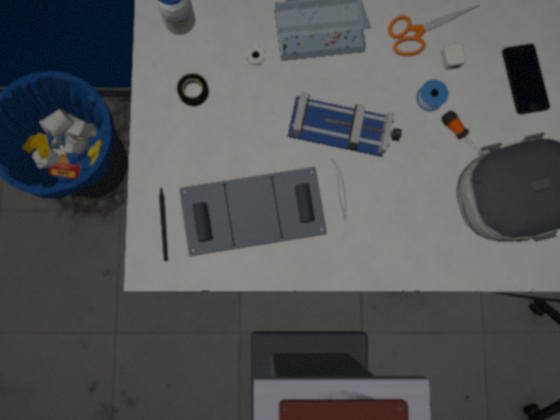

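View pics/scene0.png

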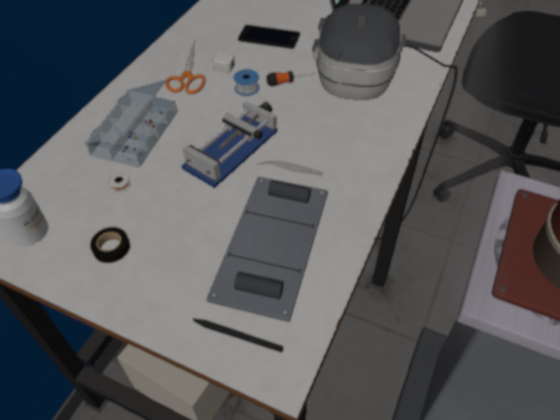

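The top view shows the plate with corners near (180,187), (317,168), (326,234) and (190,255). The rollers are near (203,222) and (304,203), and the lines cross near x≈229 and x≈277. The scene view agrees.

Create h.py:
```python
import numpy as np, cv2
from bench import bot, imaging, order
def ray(n,uv,z):
    c=imaging.camera_model(n); R,t,K=c["R"],c["t"],c["intrinsics"]
    d=R.T@np.linalg.inv(K)@np.array([uv[0],uv[1],1.]); o=-R.T@t
    return (o+d*(z-o[2])/d[2])[:2]
def proj(n,X):
    c=imaging.camera_model(n); p=c["intrinsics"]@(c["R"]@np.array(X)+c["t"]); return p[:2]/p[2]
def big(mask,lo,hi):
    cs,_=cv2.findContours(mask.astype(np.uint8),cv2.RETR_EXTERNAL,cv2.CHAIN_APPROX_NONE)
    return [c for c in cs if lo<cv2.contourArea(c)<hi]
ROI={"top":(150,130,350,270),"scene":(195,160,345,330)}
def measure(n,im,verbose=True):
    g=cv2.cvtColor(im,cv2.COLOR_RGB2GRAY); x0,y0,x1,y1=ROI[n]
    m=np.zeros_like(g); m[y0:y1,x0:x1]=g[y0:y1,x0:x1]<T_PLATE
    m=cv2.morphologyEx(m,cv2.MORPH_OPEN,np.ones((7,7)))
    c=max(big(m,3000,40000),key=cv2.contourArea)
    pts=np.array([ray(n,p[0],.01) for p in c])
    r=cv2.minAreaRect((pts*1000).astype(np.float32))
    out={"plate":r}
    d=np.zeros_like(g); d[y0:y1,x0:x1]=g[y0:y1,x0:x1]<T_ROLL
    inner=cv2.erode(cv2.drawContours(np.zeros_like(g),[c],-1,1,-1),np.ones((5,5)))
    d=cv2.morphologyEx(d*inner,cv2.MORPH_OPEN,np.ones((5,5)))
    out["rollers"]=[]
    for k in big(d,150,3000):
        q=np.array([ray(n,p[0],.024) for p in k]); out["rollers"].append(cv2.minAreaRect((q*1000).astype(np.float32)))
    return out
T_PLATE=115;T_ROLL=58
```

Run:
```python
from h import *
for n in ["top","scene"]:
    im=cv2.imread(f"pics/{n}0.png")[:,:,::-1].copy(); g=cv2.cvtColor(im,cv2.COLOR_RGB2GRAY)
    if n=="top": print(g[215,170:330:2]); print(g[195:235:2,203])
    try:
        o=measure(n,im); print(n,o)
    except Exception as e: print(e)
im=cv2.imread("pics/top0.png")[155:270,150:350]; a=cv2.resize(im,None,fx=4,fy=4,interpolation=cv2.INTER_CUBIC); cv2.imwrite("pics/topc.png",a)
```

```text
[135 135 135 134 134 135 118  83  77  77  77  78  57  48  53  45  43  37
  29  37  73  80  81  82  80  82  82  81  79  60  71  82  79  80  79  82
  81  81  80  79  80  79  80  80  81  81  78  77  76  78  80  78  79  70
  56  74  77  78  79  78  77  78  79  77  72  51  48  51  48  42  38  30
  57  77  76  78  81 117 134 134]
[81 79 82 69 34 31 33 34 39 42 40 41 40 38 40 46 43 48 45 47]
top {'plate': ((455.11358642578125, 162.93939208984375), (131.56784057617188, 260.6808776855469), 9.261736869812012), 'rollers': [((432.5694580078125, 254.00877380371094), (72.16046142578125, 27.1090145111084), 9.9442138671875), ((467.726318359375, 66.7905044555664), (71.6164779663086, 27.137073516845703), 8.84083080291748)]}
scene {'plate': ((454.21563720703125, 165.59249877929688), (130.42958068847656, 262.80340576171875), 9.349031448364258), 'rollers': [((432.3963623046875, 254.84291076660156), (73.24787902832031, 30.506013870239258), 10.948481559753418), ((467.2626953125, 68.68319702148438), (72.23394775390625, 31.895103454589844), 9.409919738769531)]}
```

View pics/topc.png

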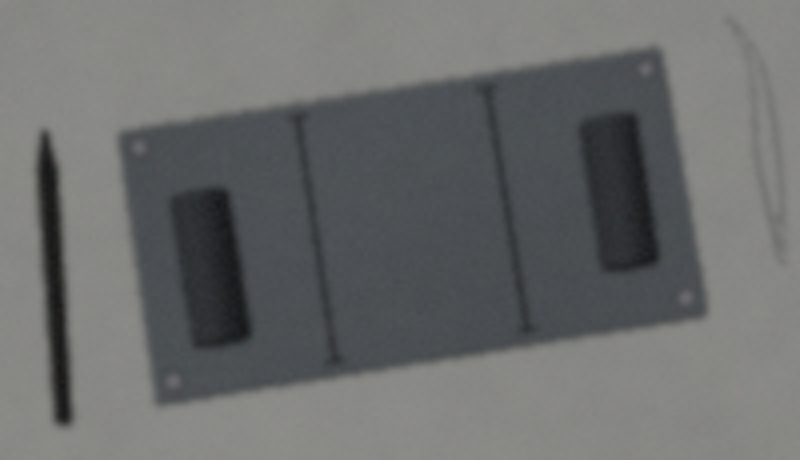

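The enlarged crop confirms the plate yaw (+9.3°), the two lines and both rollers, each about 50 mm outside its line. Next I work out the shifts in tool axes.

Add to h.py:
```python
from scipy.spatial.transform import Rotation as Ro
C=np.array([.4548,.1636]); YAW=np.radians(9.3)
A=np.array([[np.cos(YAW),-np.sin(YAW)],[np.sin(YAW),np.cos(YAW)]])
def to_plate(p): return A.T@(np.array(p)[:2]-C)
def world(px,py,z): return np.r_[C+A@[px,py],z]
def shift(X):
    s=bot.read_state(); w=s["eef_rot"]; R=Ro.from_quat(w[[1,2,3,0]]).as_matrix()
    yaw=np.arctan2(R[1,0],R[0,0]); t=yaw-YAW
    return np.round(R.T@(np.array(X)-s["position"]),4), round(float(t),4)
```

Run:
```python
from h import *
for p in [(.52,-.2,.25),world(-.0072,.102,.15),world(-.0072,.102,.07)]: print(p,shift(p))
print(imaging.camera_model("wrist"))
```

```text
(0.52, -0.2, 0.25) (array([ 4.004e-01, -2.622e-01, -4.000e-04]), 0.2394)
[0.43121105 0.26309574 0.15      ] (array([ 0.4998, -0.723 ,  0.1002]), 0.2394)
[0.43121105 0.26309574 0.07      ] (array([ 0.4998, -0.7229,  0.1802]), 0.2394)
{'intrinsics': array([[337.08417868,   0.        , 281.21523896],
       [  0.        , 337.08417868, 207.89566037],
       [  0.        ,   0.        ,   1.        ]]), 'hand_eye': array([[-7.17738617e-04, -9.54844166e-01, -2.97106216e-01,
         7.57765873e-02],
       [ 9.99999024e-01, -1.04146462e-03,  9.31311714e-04,
         4.08267065e-04],
       [-1.19868317e-03, -2.97105258e-01,  9.54843981e-01,
        -1.23871099e-01],
       [ 0.00000000e+00,  0.00000000e+00,  0.00000000e+00,
         1.00000000e+00]])}
```

The rows are not in the units I measure in: shifts go in shares of 0.8 m and turns go in shares of pi rad. I convert before sending: 0.4 m / 0.8 = 0.5, -0.262 m / 0.8 = -0.3275, 0.239 rad / 3.1416 = 0.0761.

Emit:
{"op": "pendant", "data": {
  "rows": [
    [[0.5, -0.3275, 0], 0, 0],
    [[0.5, -0.3275, 0], 0, 0],
    [[0.5, -0.3275, 0], 0, 0],
    [[0.5, -0.3275, 0], 0.0761, 0],
    [[0.5, -0.3275, 0], 0.0761, 0],
    [[0.5, -0.3275, 0], 0.0761, 0],
    [[0.5, -0.3275, 0], 0.0761, 0],
    [[0.5, -0.3275, 0], 0.0761, 0],
    [[0.5, -0.3275, 0], 0.0761, 0],
    [[0.5, -0.3275, 0], 0.0761, 0],
    [[0.5, -0.3275, 0], 0.0761, 0],
    [[0.5, -0.3275, 0], 0.0761, 0],
    [[0.5, -0.3275, 0], 0.0761, 0],
    [[0.5, -0.3275, 0], 0.0761, 0]
  ]
}}

```text
clock: 1.27
position: [0.5204, -0.199, 0.2496]
eef_rot: [-0.0, 0.997, 0.083, -0.0]
ft_force: [-1.4, -0.4, -0.5]
grip_width: -0.0
grip_force: 0.0
```

Run:
```python
from h import *
for p in [world(-.0072,.102,.15),world(-.0072,.102,.07)]: print(p,shift(p))
```

```text
[0.43121105 0.26309574 0.15      ] (array([-0.0114, -0.4704,  0.0999]), 0.004)
[0.43121105 0.26309574 0.07      ] (array([-0.0113, -0.4704,  0.1799]), 0.004)
```

Converted, -0.47 m / 0.8 = -0.5875, 0.12 m / 0.8 = 0.15, 0.004 rad / 3.1416 = 0.0013.

Emit:
{"op": "pendant", "data": {
  "rows": [
    [[-0.0143, -0.5875, 0.0625], 0, 0],
    [[-0.0143, -0.5875, 0.0625], 0, 0],
    [[-0.0143, -0.5875, 0.0625], 0, 0],
    [[-0.0143, -0.5875, 0.0625], 0, 0],
    [[-0.0143, -0.5875, 0.0625], 0, 0],
    [[-0.0143, -0.5875, 0.0625], 0, 0],
    [[-0.0143, -0.5875, 0.0625], 0, 0],
    [[-0.0143, -0.5875, 0.0625], 0, 0],
    [[-0.0143, -0.5875, 0.0625], 0, 0],
    [[-0.0143, -0.5875, 0.0625], 0, 0],
    [[-0.0143, -0.5875, 0.0625], 0, 0],
    [[-0.0143, -0.5875, 0.0625], 0, 0],
    [[-0.0143, -0.5875, 0.0625], 0, 0],
    [[-0.0143, -0.5875, 0.0625], 0, 0],
    [[-0.0143, -0.5875, 0.15], 0.0013, 0],
    [[-0.0143, -0.5875, 0.15], 0.0013, 0],
    [[-0.0143, -0.5875, 0.15], 0.0013, 0],
    [[-0.0143, -0.5875, 0.15], 0.0013, 0]
  ]
}}

```text
clock: 2.77
position: [0.4326, 0.2589, 0.1295]
eef_rot: [0.001, 0.997, 0.078, -0.001]
ft_force: [-0.2, -0.6, 1.0]
grip_width: 0.0005
grip_force: 0.0
```

Run:
```python
from h import *
print(shift(world(-.0072,.102,.062)))
im=imaging.snapshot("wrist"); cv2.imwrite("pics/w1.png",im[:,:,::-1])
im=imaging.snapshot("top"); cv2.imwrite("pics/t1.png",im[:,:,::-1])
```

```text
(array([-0.0005, -0.0045,  0.0675]), -0.0063)
```

View pics/w1.png

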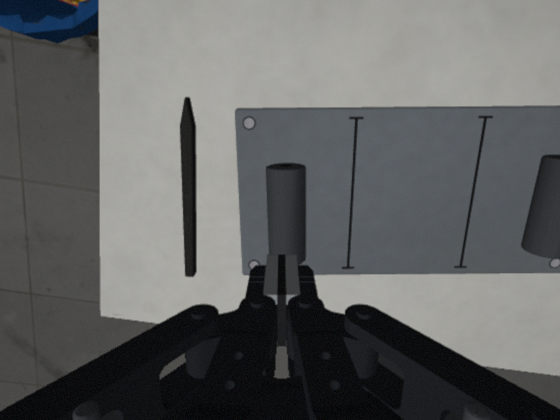

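The wrist view shows the left roller at (286,210) and the closed tips at (282,258). The tips are only about 12 mm wide along the closing axis. If I turn the tool a quarter turn, the 22 mm pad width lies along the rolling direction and the two tips spread along the roller.

Run:
```python
from h import *
s=bot.read_state();print(s["joint_pos"].round(3),s["position"])
for n in ["top"]:
    im=cv2.imread("pics/t1.png"); print(s["ft_force"])
```

```text
[-0.003  0.204 -0.685  1.926  0.148  1.06  -2.165] [0.43377064 0.26070851 0.13177108]
[-0.2729964   0.46823251  0.41367463]
```

Converted, 1.565 rad / 3.1416 = 0.4982.

Emit:
{"op": "pendant", "data": {
  "rows": [
    [[0, 0, 0], 0.4982, 0.03],
    [[0, 0, 0], 0.4982, 0.03],
    [[0, 0, 0], 0.4982, 0.03],
    [[0, 0, 0], 0.4982, 0.03],
    [[0, 0, 0], 0.4982, 0.03],
    [[0, 0, 0], 0.4982, 0.03],
    [[0, 0, 0], 0.4982, 0.03],
    [[0, 0, 0], 0.4982, 0.03],
    [[0, 0, 0], 0.4982, 0.03],
    [[0, 0, 0], 0.4982, 0.03],
    [[0, 0, 0], 0.4982, 0.03],
    [[0, 0, 0], 0.4982, 0.03],
    [[0, 0, 0], 0.4982, 0.03],
    [[0, 0, 0], 0.4982, 0.03],
    [[0, 0, 0], 0.4982, 0.03]
  ]
}}

```text
clock: 4.12
position: [0.4315, 0.2586, 0.1235]
eef_rot: [0.028, 0.937, -0.347, -0.023]
ft_force: [0.2, -1.2, -1.8]
grip_width: 0.0298
grip_force: 0.0
```

Run:
```python
from h import *
print(bot.read_state()["joint_pos"].round(3))
print(shift(world(-.0072,.101,.065)))
s=bot.read_state();print(to_plate(s["position"]))
im=imaging.snapshot("wrist"); cv2.imwrite("pics/w2.png",im[:,:,::-1])
```

```text
[-1.489  0.3    1.01   1.95  -0.279  1.12  -2.637]
(array([-0.0009, -0.0066,  0.0582]), -0.8727)
[-0.0076519   0.09751919]
```

View pics/w2.png

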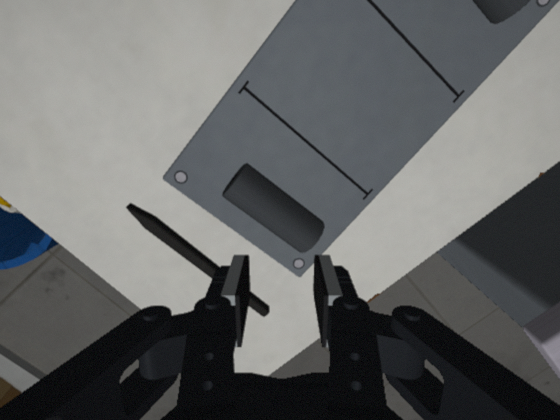

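The + turn runs into the joint 7 limit: it stopped at 50°, and the wrist view shows the plate skewed. I'll raise the tool and turn the other way.

Converted, -0.03 m / 0.8 = -0.0375, -2.444 rad / 3.1416 = -0.7779.

Emit:
{"op": "pendant", "data": {
  "rows": [
    [[0, 0, -0.0375], -0.7779, 0.03],
    [[0, 0, -0.0375], -0.7779, 0.03],
    [[0, 0, -0.0375], -0.7779, 0.03],
    [[0, 0, -0.0375], -0.7779, 0.03],
    [[0, 0, -0.0375], -0.7779, 0.03],
    [[0, 0, -0.0375], -0.7779, 0.03],
    [[0, 0, -0.0375], -0.7779, 0.03],
    [[0, 0, -0.0375], -0.7779, 0.03],
    [[0, 0, -0.0375], -0.7779, 0.03],
    [[0, 0, -0.0375], -0.7779, 0.03],
    [[0, 0, -0.0375], -0.7779, 0.03],
    [[0, 0, -0.0375], -0.7779, 0.03],
    [[0, 0, -0.0375], -0.7779, 0.03],
    [[0, 0, -0.0375], -0.7779, 0.03],
    [[0, 0, -0.0375], -0.7779, 0.03],
    [[0, 0, -0.0375], -0.7779, 0.03],
    [[0, 0, -0.0375], -0.7779, 0.03],
    [[0, 0, -0.0375], -0.7779, 0.03],
    [[0, 0, -0.0375], -0.7779, 0.03],
    [[0, 0, -0.0375], -0.7779, 0.03]
  ]
}}

```text
clock: 5.83
position: [0.4335, 0.2594, 0.153]
eef_rot: [-0.012, 0.643, 0.765, -0.034]
ft_force: [-0.9, -0.6, -0.5]
grip_width: 0.0302
grip_force: 0.0
```

Run:
```python
from h import *
print(bot.read_state()["joint_pos"].round(3))
print(shift(world(-.0072,.101,.065)))
```

```text
[-1.195  0.184  0.639  1.904 -0.121  1.165 -0.335]
(array([0.0053, 0.0043, 0.0878]), 1.5832)
```

Emit:
{"op": "pendant", "data": {
  "rows": [
    [[0, 0, 0], 0, 0.03],
    [[0, 0, 0], 0, 0.03],
    [[0, 0, 0], 0, 0.03],
    [[0, 0, 0], 0, 0.03]
  ]
}}

```text
clock: 6.17
position: [0.4329, 0.2589, 0.1516]
eef_rot: [-0.012, 0.647, 0.762, -0.036]
ft_force: [-0.3, 1.6, 0.0]
grip_width: 0.0298
grip_force: 0.0
```

Run:
```python
from h import *
s=bot.read_state();print(Ro.from_quat(s["eef_rot"][[1,2,3,0]]).as_matrix()[:,2],s["ft_force"])
print(shift(world(-.0072,.101,.065)))
```

```text
[-0.06392961 -0.03971994 -0.99716364] [-0.34902029  1.6228664   0.03767359]
(array([0.0059, 0.005 , 0.0864]), 1.5729)
```

Run:
```python
from h import *
print(shift(world(-.012,.1015,.060)))
```

```text
(array([0.0065, 0.0006, 0.0917]), 1.5729)
```

Converted, 0.0917 m / 0.8 = 0.1146, 0.09 m / 0.8 = 0.1125.

Emit:
{"op": "pendant", "data": {
  "rows": [
    [[0.0081, 0.0008, 0.0375], 0, 0],
    [[0.0081, 0.0008, 0.075], 0, 0],
    [[0.0081, 0.0008, 0.1], 0, 0],
    [[0.0081, 0.0008, 0.1], 0, 0],
    [[0.0081, 0.0008, 0.1125], 0, 0],
    [[0.0081, 0.0008, 0.1125], 0, 0],
    [[0.0081, 0.0008, 0.1146], 0, 0],
    [[0.0081, 0.0008, 0.1146], 0, 0]
  ]
}}

```text
clock: 6.83
position: [0.4269, 0.262, 0.0603]
eef_rot: [-0.011, 0.646, 0.762, -0.036]
ft_force: [0.2, -1.0, 0.2]
grip_width: -0.0
grip_force: 0.0
```

Emit:
{"op": "pendant", "data": {
  "rows": [
    [[0, 0, 0.0013], 0, 0],
    [[0, 0, 0.0025], 0, 0]
  ]
}}

```text
clock: 7.0
position: [0.4266, 0.2619, 0.0581]
eef_rot: [-0.011, 0.646, 0.762, -0.036]
ft_force: [0.6, 0.1, 0.8]
grip_width: -0.0001
grip_force: 0.0
```

Run:
```python
from h import *
s=bot.read_state(); print(s["position"],s["ft_force"],to_plate(s["position"]))
```

```text
[0.42658046 0.26192144 0.05810073] [0.6314149  0.08649476 0.76521956] [-0.01195949  0.10158946]
```

Emit:
{"op": "pendant", "data": {
  "rows": [
    [[0, 0, 0.0006], 0, 0],
    [[0, 0, 0.0013], 0, 0],
    [[0, 0, 0.0013], 0, 0]
  ]
}}

```text
clock: 7.25
position: [0.4263, 0.2617, 0.0567]
eef_rot: [-0.011, 0.646, 0.762, -0.036]
ft_force: [-0.5, -0.5, 2.6]
grip_width: 0.0001
grip_force: 1.4
```

Emit:
{"op": "pendant", "data": {
  "rows": [
    [[0, 0, 0.0006], 0, 0],
    [[0, 0, 0.0013], 0, 0],
    [[0, 0, 0.0013], 0, 0]
  ]
}}

```text
clock: 7.5
position: [0.4264, 0.262, 0.0563]
eef_rot: [-0.012, 0.646, 0.762, -0.036]
ft_force: [-2.2, 0.7, 11.3]
grip_width: 0.0003
grip_force: 5.8
```

Contact is at 11 N. First stroke: the tip moves 32 mm, which should roll it about 16 mm.

Converted, -0.032 m / 0.8 = -0.04, 0.0005 m / 0.8 = 0.0006.

Emit:
{"op": "pendant", "data": {
  "rows": [
    [[-0.0025, 0, 0], 0, 0],
    [[-0.0063, 0, 0], 0, 0],
    [[-0.01, 0, 0.0001], 0, 0],
    [[-0.015, 0, 0.0003], 0, 0],
    [[-0.02, 0, 0.0003], 0, 0],
    [[-0.025, 0, 0.0004], 0, 0],
    [[-0.03, 0, 0.0004], 0, 0],
    [[-0.0338, 0, 0.0005], 0, 0],
    [[-0.0375, 0, 0.0005], 0, 0],
    [[-0.0388, 0, 0.0006], 0, 0],
    [[-0.04, 0, 0.0006], 0, 0],
    [[-0.04, 0, 0.0006], 0, 0]
  ]
}}

```text
clock: 8.5
position: [0.432, 0.23, 0.0567]
eef_rot: [-0.011, 0.646, 0.762, -0.036]
ft_force: [-0.8, -1.8, 9.6]
grip_width: -0.0001
grip_force: 4.1
```

Emit:
{"op": "pendant", "data": {
  "rows": [
    [[0, 0, -0.025], 0, 0],
    [[0, 0, -0.0625], 0, 0],
    [[0, 0, -0.0625], 0, 0]
  ]
}}

```text
clock: 8.75
position: [0.4369, 0.233, 0.1098]
eef_rot: [-0.011, 0.646, 0.762, -0.034]
ft_force: [0.8, 0.9, 1.4]
grip_width: -0.0002
grip_force: 0.0
```

Run:
```python
from h import *
s=bot.read_state(); print(s["position"],s["ft_force"],to_plate(s["position"]))
im=imaging.snapshot("wrist"); cv2.imwrite("pics/w3.png",im[:,:,::-1])
im=imaging.snapshot("top"); im2=imaging.snapshot("scene"); cv2.imwrite("pics/c3.png",np.hstack([cv2.resize(im[155:270,150:350],(400,230)),cv2.resize(im2[160:330,195:345],(300,340))[:230]])[:,:,::-1])
cv2.imwrite("pics/s3.png",im2[:,:,::-1])
```

```text
[0.43694689 0.2330085  0.10982235] [0.75049911 0.8632661  1.4080251 ] [-0.00640176  0.07138131]
```

View pics/w3.png

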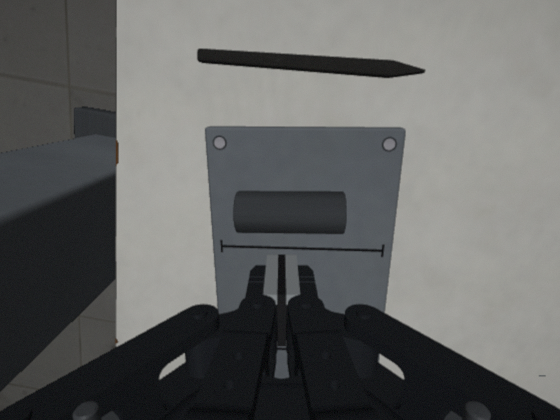

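View pics/s3.png

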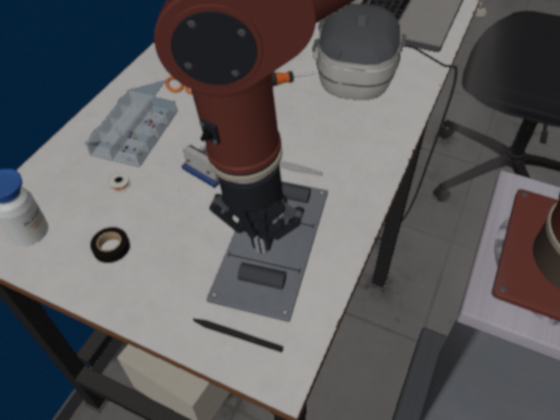

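The wrist view shows the roller at (290,212), parallel to the left line (row ≈249), and the scene view agrees. The stroke worked, so now I measure the remaining gap from the wrist picture.

Add to h.py:
```python
def wray(s,uv,z):
    c=imaging.camera_model("wrist"); H=c["hand_eye"]; R=Ro.from_quat(s["eef_rot"][[1,2,3,0]]).as_matrix()
    d=R@H[:3,:3]@np.linalg.inv(c["intrinsics"])@np.array([uv[0],uv[1],1.]); o=s["position"]+R@H[:3,3]
    return (o+d*(z-o[2])/d[2])[:2]
def wblobs(im,s,th,box,lo=300,z=.024):
    g=cv2.cvtColor(im,cv2.COLOR_RGB2GRAY); x0,y0,x1,y1=box; m=np.zeros_like(g); m[y0:y1,x0:x1]=g[y0:y1,x0:x1]<th
    r=[]
    for k in big(m,lo,20000):
        q=np.array([to_plate(wray(s,p[0],z))*1000 for p in k],np.float32); r.append((cv2.boundingRect(k),cv2.minAreaRect(q)))
    return r
```

Run:
```python
from h import *
s=bot.read_state(); im=cv2.imread("pics/w3.png")[:,:,::-1].copy(); g=cv2.cvtColor(im,cv2.COLOR_RGB2GRAY)
print(g[180:256:2,300],g[212,225:245],g[240:256,235])
print(wblobs(im,s,72,(210,160,400,237)))
print(wblobs(im,s,60,(210,237,400,254),20,.01))
im=cv2.imread("pics/s3.png")[:,:,::-1].copy(); g=cv2.cvtColor(im,cv2.COLOR_RGB2GRAY);m=np.zeros_like(g); m[258:295,230:292]=g[258:295,230:292]<58
for k in big(m,150,3000): print(cv2.minAreaRect(np.array([to_plate(ray("scene",p[0],.024))*1000 for p in k],np.float32)))
```

```text
[89 87 89 88 90 79 42 46 47 52 51 54 54 55 55 53 55 55 53 51 51 49 47 42
 38 34 33 84 91 89 90 91 91 79 23 83 90 90] [86 88 89 88 87 87 87 80 61 57 56 57 57 54 56 57 55 55 56 56] [89 89 89 89 80 54 21 46 76 87 87 88 87 87 86 88]
[((233, 191, 114, 43), ((-9.959793090820312, 76.66736602783203), (73.06846618652344, 28.842891693115234), 1.2257628440856934))]
[((220, 240, 165, 14), ((-1.9836273193359375, 46.45163345336914), (115.44910430908203, 8.713528633117676), 1.2673914432525635))]
((-7.32159423828125, 76.09039306640625), (71.16929626464844, 28.812944412231445), 1.2095879316329956)
```

30 mm remain, which is two more strokes of 15 mm.

Run:
```python
from h import *
print(shift(world(-.012,.0845,.0563)))
```

```text
(array([0.015 , 0.0005, 0.0491]), 1.5748)
```

Converted, 0.049 m / 0.8 = 0.0613, 0.048 m / 0.8 = 0.06.

Emit:
{"op": "pendant", "data": {
  "rows": [
    [[0.0188, 0.0006, 0], 0, 0],
    [[0.0188, 0.0006, 0.0313], 0, 0],
    [[0.0188, 0.0006, 0.0525], 0, 0],
    [[0.0188, 0.0006, 0.0575], 0, 0],
    [[0.0188, 0.0006, 0.06], 0, 0],
    [[0.0188, 0.0006, 0.0613], 0, 0],
    [[0.0188, 0.0006, 0.0613], 0, 0]
  ]
}}

```text
clock: 9.48
position: [0.4278, 0.245, 0.0564]
eef_rot: [-0.013, 0.646, 0.762, -0.038]
ft_force: [-7.3, -1.0, 7.2]
grip_width: 0.0001
grip_force: 4.0
```

Run:
```python
from h import *
print(to_plate(bot.read_state()["position"]))
```

```text
[-0.01351553  0.08470597]
```

Converted, -0.031 m / 0.8 = -0.0388, -0.03 m / 0.8 = -0.0375.

Emit:
{"op": "pendant", "data": {
  "rows": [
    [[-0.0025, 0, 0.0005], 0, 0],
    [[-0.0063, 0, 0.0005], 0, 0],
    [[-0.01, 0, 0.0006], 0, 0],
    [[-0.015, 0, 0.0008], 0, 0],
    [[-0.02, 0, 0.0008], 0, 0],
    [[-0.025, 0, 0.0009], 0, 0],
    [[-0.03, 0, 0.0009], 0, 0],
    [[-0.0338, 0, 0.001], 0, 0],
    [[-0.0363, 0, 0.001], 0, 0],
    [[-0.0375, 0, 0.001], 0, 0],
    [[-0.0388, 0, 0.0011], 0, 0],
    [[-0.0388, 0, 0.0011], 0, 0]
  ]
}}

```text
clock: 10.48
position: [0.4335, 0.2143, 0.0567]
eef_rot: [-0.012, 0.646, 0.762, -0.037]
ft_force: [-5.3, -1.4, 8.2]
grip_width: 0.0
grip_force: 4.0
```

Emit:
{"op": "pendant", "data": {
  "rows": [
    [[0, 0, -0.025], 0, 0],
    [[0, 0, -0.0625], 0, 0],
    [[0.0188, 0, -0.0625], 0, 0],
    [[0.0188, 0, -0.0625], 0, 0]
  ]
}}

```text
clock: 10.82
position: [0.4356, 0.2344, 0.1073]
eef_rot: [-0.012, 0.645, 0.763, -0.035]
ft_force: [-0.4, 0.9, -0.5]
grip_width: -0.0001
grip_force: 0.0
```

Create look.py:
```python
from h import *
import sys
tag,th=sys.argv[1],72
s=bot.read_state(); im=imaging.snapshot("wrist"); cv2.imwrite(f"pics/w{tag}.png",im[:,:,::-1])
print(s["position"],to_plate(s["position"]))
print(wblobs(im,s,72,(150,110,480,254),200))
sc=imaging.snapshot("scene"); cv2.imwrite(f"pics/s{tag}.png",sc[:,:,::-1])
```

```bash
python3 look.py 4
```

```text
[0.43560787 0.23435093 0.1073313 ] [-0.00750624  0.07292248]
[((221, 218, 166, 36), ((0.5978851318359375, 62.484703063964844), (110.20816802978516, 25.414583206176758), 2.1107780933380127))]
```

View pics/w4.png

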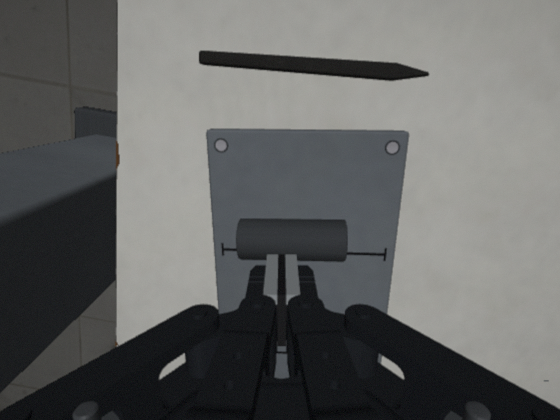

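The wrist view shows the roller at rows 218–262, with the line ends at (222,249) and (385,254).

Add to h.py:
```python
def cols(im,s,rc,lc,r0=150,r1=300):
    g=cv2.cvtColor(im,cv2.COLOR_RGB2GRAY).astype(int)
    for c in rc:
        r=np.where(g[r0:r1,c]<70)[0]+r0; a,b=r[0]-.5,r[-1]+.5
        p=[to_plate(wray(s,(c,v),.024))*1000 for v in (a,(a+b)/2,b)]; print("roller",c,a,b,np.round(p,1).tolist())
    for c in lc:
        w=np.clip(80-g[r0:r1,c],0,None); v=(w*np.arange(r0,r1)).sum()/w.sum(); print("line",c,v.round(1),(to_plate(wray(s,(c,v),.01))*1000).round(1))
```

Run:
```python
from h import *
s=bot.read_state(); im=cv2.imread("pics/w4.png")[:,:,::-1].copy()
cols(im,s,(243,255,325,340),(228,234,355,375))
im=cv2.imread("pics/s4.png")[:,:,::-1].copy(); g=cv2.cvtColor(im,cv2.COLOR_RGB2GRAY);m=np.zeros_like(g); m[240:290,225:310]=g[240:290,225:310]<58
for k in big(m,150,3000): print(cv2.minAreaRect(np.array([to_plate(ray("scene",p[0],.024))*1000 for p in k],np.float32)))
```

```text
roller 243 217.5 299.5 [[-39.5, 71.8], [-40.5, 42.1], [-41.7, 9.5]]
roller 255 217.5 299.5 [[-31.6, 72.1], [-32.3, 42.4], [-33.1, 9.9]]
roller 325 218.5 261.5 [[13.5, 72.7], [14.1, 57.7], [14.8, 42.0]]
roller 340 218.5 261.5 [[22.9, 73.0], [23.8, 58.0], [24.7, 42.4]]
line 228 249.0 [-54.   41.9]
line 234 249.3 [-49.6  41.8]
line 355 253.3 [36.5 41.9]
line 375 253.7 [50.4 42. ]
((-7.126377105712891, 59.911293029785156), (70.90493774414062, 29.009098052978516), 1.9252128601074219)
```

Run:
```python
from h import *
for n in ("top","scene"):
    g=cv2.cvtColor(cv2.imread(f"pics/{n}0.png"),cv2.COLOR_BGR2GRAY).astype(np.float32)
    for ly in (.045,-.045):
        res=[]
        for px in np.linspace(-.045,.045,19):
            ys=ly+np.arange(-.006,.006,.0003); uv=np.array([proj(n,world(px,y,.01)) for y in ys],np.float32)
            v=cv2.remap(g,uv[:,0].reshape(1,-1),uv[:,1].reshape(1,-1),cv2.INTER_LINEAR)[0]; w=np.clip(np.median(v)-6-v,0,None)
            if w.sum()>5: res.append((px,(w*ys).sum()/w.sum()))
        r=np.array(res); print(n,ly,len(r),np.polyfit(r[:,0],r[:,1],1).round(4))
```

```text
top 0.045 19 [-0.0003  0.0444]
top -0.045 19 [ 0.0009 -0.0457]
scene 0.045 19 [0.0014 0.0446]Traceback (most recent call last):
  File "<stdin>", line 7, in <module>
  File "h.py", line 8, in proj
    c=imaging.camera_model(n); p=c["intrinsics"]@(c["R"]@np.array(X)+c["t"]); return p[:2]/p[2]
ValueError: time passes only in moves, steps and waits
```

Run:
```python
from h import *
print(shift(world(-.012,.068,.0563)))
```

```text
(array([-0.0008,  0.0003,  0.0494]), 1.576)
```

Converted, 0.0494 m / 0.8 = 0.0618, 0.048 m / 0.8 = 0.06.

Emit:
{"op": "pendant", "data": {
  "rows": [
    [[-0.001, 0.0005, 0.0313], 0, 0],
    [[-0.001, 0.0005, 0.0525], 0, 0],
    [[-0.001, 0.0005, 0.0575], 0, 0],
    [[-0.001, 0.0005, 0.06], 0, 0],
    [[-0.001, 0.0005, 0.0618], 0, 0],
    [[-0.001, 0.0005, 0.0618], 0, 0]
  ]
}}

```text
clock: 11.42
position: [0.4323, 0.2281, 0.0569]
eef_rot: [-0.012, 0.646, 0.762, -0.037]
ft_force: [-0.3, 0.2, 1.0]
grip_width: -0.0
grip_force: 0.3
```

Emit:
{"op": "pendant", "data": {
  "rows": [
    [[-0.0025, 0, 0.0005], 0, 0],
    [[-0.0063, 0, 0.0005], 0, 0],
    [[-0.01, 0, 0.0006], 0, 0],
    [[-0.015, 0, 0.0008], 0, 0],
    [[-0.02, 0, 0.0008], 0, 0],
    [[-0.025, 0, 0.0009], 0, 0],
    [[-0.03, 0, 0.0009], 0, 0],
    [[-0.0338, 0, 0.001], 0, 0],
    [[-0.0363, 0, 0.001], 0, 0],
    [[-0.0375, 0, 0.001], 0, 0],
    [[-0.0388, 0, 0.0011], 0, 0],
    [[-0.0388, 0, 0.0011], 0, 0]
  ]
}}

```text
clock: 12.42
position: [0.4379, 0.1977, 0.0567]
eef_rot: [-0.011, 0.646, 0.762, -0.036]
ft_force: [3.7, -0.0, 4.0]
grip_width: 0.0002
grip_force: 2.0
```

Emit:
{"op": "pendant", "data": {
  "rows": [
    [[0, 0, -0.025], 0, 0],
    [[0, 0, -0.0625], 0, 0],
    [[0.05, 0, -0.075], 0, 0],
    [[0.05, 0, -0.075], 0, 0],
    [[0.05, 0, -0.075], 0, 0]
  ]
}}

```text
clock: 12.83
position: [0.4336, 0.2417, 0.1152]
eef_rot: [-0.012, 0.644, 0.764, -0.037]
ft_force: [0.4, 0.4, -0.1]
grip_width: -0.0001
grip_force: 0.0
```

Run:
```python
from h import *
s=bot.read_state(); im=imaging.snapshot("wrist"); cv2.imwrite("pics/w5.png",im[:,:,::-1])
sc=imaging.snapshot("scene"); cv2.imwrite("pics/s5.png",sc[:,:,::-1])
print(to_plate(s["position"]))
cols(im,s,(325,335),(228,234,360,370))
g=cv2.cvtColor(sc,cv2.COLOR_RGB2GRAY);m=np.zeros_like(g); m[225:285,225:320]=g[225:285,225:320]<58
for k in big(m,150,3000): print(cv2.minAreaRect(np.array([to_plate(ray("scene",p[0],.024))*1000 for p in k],np.float32)))
```

```text
[-0.00834573  0.08045661]
roller 325 243.5 283.5 [[15.4, 61.1], [16.1, 45.7], [16.9, 29.7]]
roller 335 244.5 284.5 [[22.2, 60.6], [23.1, 45.2], [24.0, 29.2]]
line 228 248.6 [-55.8  47.6]
line 234 253.1 [-51.4  44. ]
line 360 257.8 [42.5 44. ]
line 370 258.2 [49.8 44. ]
((9.252174377441406, 26.83623504638672), (113.51469421386719, 86.0477523803711), 15.278203010559082)
```

View pics/w5.png

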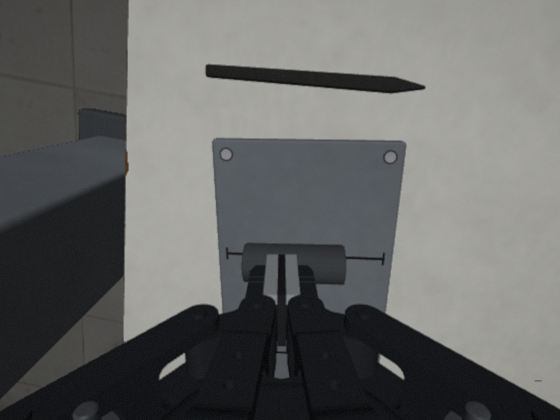

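The left roller now sits at row ≈264 and the line at ≈256. That puts it about 1.4 mm off the line, well within 6 mm. Now the right roller.

Run:
```python
from h import *
print(shift(world(-.0077,-.1047,.0585)))
```

```text
(array([-0.1807,  0.0044,  0.0613]), 1.5753)
```

Converted, -0.1807 m / 0.8 = -0.2259, -0.005 m / 0.8 = -0.0063.

Emit:
{"op": "pendant", "data": {
  "rows": [
    [[-0.05, 0.0055, -0.0063], 0, 0],
    [[-0.1, 0.0055, -0.0063], 0, 0],
    [[-0.15, 0.0055, -0.0063], 0, 0],
    [[-0.2, 0.0055, -0.0063], 0, 0],
    [[-0.2259, 0.0055, 0], 0, 0],
    [[-0.2259, 0.0055, 0], 0, 0],
    [[-0.2259, 0.0055, 0.0375], 0, 0],
    [[-0.2259, 0.0055, 0.0625], 0, 0],
    [[-0.2259, 0.0055, 0.0738], 0, 0],
    [[-0.2259, 0.0055, 0.0766], 0, 0],
    [[-0.2259, 0.0055, 0.0766], 0, 0]
  ]
}}

```text
clock: 13.85
position: [0.4645, 0.0593, 0.0588]
eef_rot: [-0.012, 0.646, 0.762, -0.037]
ft_force: [0.3, 0.1, 0.2]
grip_width: -0.0002
grip_force: 0.0
```

Run:
```python
from h import *
s=bot.read_state();print(to_plate(s["position"]),s["joint_pos"].round(2))
print(shift(world(-.0077,-.1047,.0567)))
```

```text
[-0.00730023 -0.10451322] [-0.91  0.26  0.75  2.08 -0.18  0.95  0.11]
(array([-0.0001, -0.0002,  0.0021]), 1.5743)
```

Converted, 0.0025 m / 0.8 = 0.0031, 0.002 m / 0.8 = 0.0025.

Emit:
{"op": "pendant", "data": {
  "rows": [
    [[0, 0, 0.0013], 0, 0],
    [[0, 0, 0.0025], 0, 0],
    [[0, 0, 0.0031], 0, 0],
    [[0, 0, 0.0031], 0, 0]
  ]
}}

```text
clock: 14.18
position: [0.4654, 0.0599, 0.0572]
eef_rot: [-0.011, 0.646, 0.763, -0.036]
ft_force: [0.6, 0.9, 1.5]
grip_width: -0.0003
grip_force: 0.5
```

Converted, 0.0008 m / 0.8 = 0.001, 0.0005 m / 0.8 = 0.0006.

Emit:
{"op": "pendant", "data": {
  "rows": [
    [[0, 0, 0.0006], 0, 0],
    [[0, 0, 0.001], 0, 0],
    [[0, 0, 0.001], 0, 0]
  ]
}}

```text
clock: 14.43
position: [0.4656, 0.0597, 0.0567]
eef_rot: [-0.011, 0.646, 0.762, -0.036]
ft_force: [-0.7, -0.4, 9.3]
grip_width: 0.0
grip_force: 4.7
```

Converted, 0.034 m / 0.8 = 0.0425, 0.033 m / 0.8 = 0.0413.

Emit:
{"op": "pendant", "data": {
  "rows": [
    [[0.0025, 0, 0], 0, 0],
    [[0.0063, 0, 0], 0, 0],
    [[0.01, 0, -0.0001], 0, 0],
    [[0.015, 0, -0.0001], 0, 0],
    [[0.02, 0, -0.0003], 0, 0],
    [[0.025, 0, -0.0004], 0, 0],
    [[0.03, 0, -0.0004], 0, 0],
    [[0.035, 0, -0.0004], 0, 0],
    [[0.0388, 0, -0.0005], 0, 0],
    [[0.0413, 0, -0.0005], 0, 0],
    [[0.0425, 0, -0.0005], 0, 0],
    [[0.0425, 0, -0.0005], 0, 0]
  ]
}}

```text
clock: 15.43
position: [0.4603, 0.0938, 0.0562]
eef_rot: [-0.011, 0.646, 0.763, -0.035]
ft_force: [0.2, 1.0, 8.4]
grip_width: 0.0002
grip_force: 4.0
```

Emit:
{"op": "pendant", "data": {
  "rows": [
    [[0, 0, -0.025], 0, 0],
    [[0, 0, -0.0625], 0, 0],
    [[-0.05, 0, -0.0625], 0, 0],
    [[-0.05, 0, -0.0625], 0, 0]
  ]
}}

```text
clock: 15.77
position: [0.4709, 0.0509, 0.1082]
eef_rot: [-0.01, 0.647, 0.761, -0.035]
ft_force: [0.6, -1.2, -0.3]
grip_width: -0.0001
grip_force: 0.0
```

Run:
```python
from h import *
s=bot.read_state(); im=imaging.snapshot("wrist"); cv2.imwrite("pics/w6.png",im[:,:,::-1])
print(to_plate(s["position"]))
```

```text
[-0.00235367 -0.11378691]
```

View pics/w6.png

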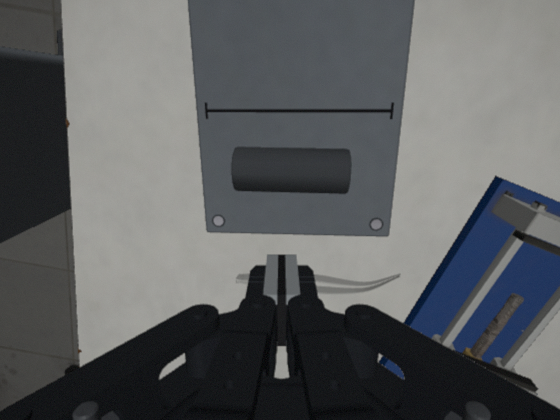

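The wrist view shows the right roller at rows 147–194, columns 232–351, and the right line at row ≈110. The roller is parallel to the line, and the tweezers are untouched.

Run:
```python
from h import *
s=bot.read_state(); im=cv2.imread("pics/w6.png")[:,:,::-1].copy()
print(wblobs(im,s,70,(200,130,400,205),1000))
cols(im,s,(),(220,300,380),100,122)
print(shift(world(-.0077,-.0885,.0567)))
```

```text
[((231, 147, 121, 47), ((-3.0663795471191406, -78.3883056640625), (28.304744720458984, 74.18450927734375), 89.42146301269531))]
line 220 110.2 [-48.2 -43.5]
line 300 110.4 [  2.3 -43.6]
line 380 110.4 [ 51.3 -43.6]
(array([ 0.0246, -0.0013,  0.0501]), 1.5707)
```

Converted, 0.0502 m / 0.8 = 0.0628, 0.0252 m / 0.8 = 0.0315.

Emit:
{"op": "pendant", "data": {
  "rows": [
    [[0.0315, -0.0016, 0.0125], 0, 0],
    [[0.0315, -0.0016, 0.0375], 0, 0],
    [[0.0315, -0.0016, 0.0563], 0, 0],
    [[0.0315, -0.0016, 0.06], 0, 0],
    [[0.0315, -0.0016, 0.0619], 0, 0],
    [[0.0315, -0.0016, 0.0628], 0, 0],
    [[0.0315, -0.0016, 0.0628], 0, 0]
  ]
}}

```text
clock: 16.4
position: [0.46, 0.0785, 0.0566]
eef_rot: [-0.012, 0.646, 0.762, -0.037]
ft_force: [-6.3, -0.5, 18.2]
grip_width: -0.0002
grip_force: 8.8
```

Run:
```python
from h import *
print(to_plate(bot.read_state()["position"]))
```

```text
[-0.00858776 -0.08484378]
```

The rows are not in the units I measure in: shifts go in shares of 0.8 m and turns go in shares of pi rad. I convert before sending: 0.028 m / 0.8 = 0.035, 0.027 m / 0.8 = 0.0338.

Emit:
{"op": "pendant", "data": {
  "rows": [
    [[0.0025, 0, -0.0004], 0, 0],
    [[0.0063, 0, -0.0004], 0, 0],
    [[0.01, 0, -0.0005], 0, 0],
    [[0.015, 0, -0.0005], 0, 0],
    [[0.02, 0, -0.0006], 0, 0],
    [[0.025, 0, -0.0008], 0, 0],
    [[0.0288, 0, -0.0008], 0, 0],
    [[0.0325, 0, -0.0009], 0, 0],
    [[0.0338, 0, -0.0009], 0, 0],
    [[0.035, 0, -0.0009], 0, 0],
    [[0.035, 0, -0.0009], 0, 0]
  ]
}}

```text
clock: 17.32
position: [0.4556, 0.1065, 0.0562]
eef_rot: [-0.012, 0.646, 0.762, -0.036]
ft_force: [-4.1, 0.2, 9.5]
grip_width: 0.0003
grip_force: 4.8
```

Emit:
{"op": "pendant", "data": {
  "rows": [
    [[0, 0, -0.025], 0, 0],
    [[0, 0, -0.0625], 0, 0],
    [[-0.0625, 0, -0.0625], 0, 0],
    [[-0.0625, 0, -0.0625], 0, 0],
    [[-0.0625, 0, -0.0625], 0, 0],
    [[-0.0625, 0, -0.0625], 0, 0],
    [[-0.0625, 0, -0.0625], 0, 0]
  ]
}}

```text
clock: 17.9
position: [0.467, 0.0592, 0.1067]
eef_rot: [-0.012, 0.646, 0.763, -0.037]
ft_force: [0.5, 0.5, -0.9]
grip_width: -0.0003
grip_force: 0.0
```

Run:
```python
from h import *
s=bot.read_state(); im=imaging.snapshot("wrist"); cv2.imwrite("pics/w7.png",im[:,:,::-1])
print(to_plate(s["position"]))
print(wblobs(im,s,70,(200,125,400,205),1000))
print(wblobs(im,s,70,(180,60,420,205),1000))
cols(im,s,(),(215,220,300,380),100,122)
cols(im,s,(250,300,330),())
print(shift(world(-.0077,-.075,.0567)))
```

```text
[-0.00479803 -0.10496814]
[((235, 140, 123, 48), ((-2.129566192626953, -67.52362060546875), (28.342382431030273, 74.6566162109375), 89.60162353515625))]
[((235, 140, 123, 48), ((-2.129566192626953, -67.52362060546875), (28.342382431030273, 74.6566162109375), 89.60162353515625))]
line 215 nan [nan nan]
line 220 nan [nan nan]
line 300 nan [nan nan]
line 380 nan [nan nan]
roller 250 149.5 299.5 [[-29.8, -59.3], [-31.2, -108.5], [-32.9, -166.2]]
roller 300 149.5 299.5 [[0.6, -58.9], [1.6, -107.6], [2.7, -164.4]]
roller 330 149.5 186.5 [[18.6, -58.7], [19.1, -69.9], [19.7, -81.6]]
(array([0.0312, 0.0007, 0.0491]), 1.5756)h.py:54: RuntimeWarning: invalid value encountered in scalar divide
  w=np.clip(80-g[r0:r1,c],0,None); v=(w*np.arange(r0,r1)).sum()/w.sum(); print("line",c,v.round(1),(to_plate(wray(s,(c,v),.01))*1000).round(1))
```

Run:
```python
from h import *
s=bot.read_state(); im=cv2.imread("pics/w7.png")[:,:,::-1].copy()
g=cv2.cvtColor(im,cv2.COLOR_RGB2GRAY); print(np.where(g[:138,300]<60)[0])
cols(im,s,(),(225,300,370),90,135)
```

```text
[124 125 126]
line 225 124.5 [-47.8 -45.7]
line 300 125.2 [  0.1 -45.7]
line 370 125.7 [ 43.5 -45.6]
```

Converted, 0.0492 m / 0.8 = 0.0615, 0.0342 m / 0.8 = 0.0428.

Emit:
{"op": "pendant", "data": {
  "rows": [
    [[0.0428, 0, 0.0125], 0, 0],
    [[0.0428, 0, 0.0375], 0, 0],
    [[0.0428, 0, 0.055], 0, 0],
    [[0.0428, 0, 0.0594], 0, 0],
    [[0.0428, 0, 0.061], 0, 0],
    [[0.0428, 0, 0.0615], 0, 0],
    [[0.0428, 0, 0.0615], 0, 0]
  ]
}}

```text
clock: 18.53
position: [0.4576, 0.0904, 0.0569]
eef_rot: [-0.012, 0.646, 0.762, -0.037]
ft_force: [-4.9, -0.7, 5.8]
grip_width: 0.0001
grip_force: 2.6
```

Run:
```python
from h import *
print(to_plate(bot.read_state()["position"]))
```

```text
[-0.00909062 -0.07264287]
```

Emit:
{"op": "pendant", "data": {
  "rows": [
    [[0.0025, 0, 0], 0, 0],
    [[0.0063, 0, 0], 0, 0],
    [[0.01, 0, -0.0001], 0, 0],
    [[0.015, 0, -0.0001], 0, 0],
    [[0.02, 0, -0.0003], 0, 0],
    [[0.0238, 0, -0.0003], 0, 0],
    [[0.0263, 0, -0.0003], 0, 0],
    [[0.0275, 0, -0.0003], 0, 0],
    [[0.0275, 0, -0.0003], 0, 0]
  ]
}}

```text
clock: 19.28
position: [0.4544, 0.1128, 0.0566]
eef_rot: [-0.012, 0.646, 0.763, -0.037]
ft_force: [-4.1, -0.4, 6.6]
grip_width: -0.0001
grip_force: 3.2
```

Emit:
{"op": "pendant", "data": {
  "rows": [
    [[0, 0, -0.025], 0, 0],
    [[0, 0, -0.0625], 0, 0],
    [[-0.05, 0, -0.0625], 0, 0],
    [[-0.05, 0, -0.0625], 0, 0],
    [[-0.05, 0, -0.0625], 0, 0],
    [[-0.05, 0, -0.0625], 0, 0],
    [[-0.05, 0, -0.0625], 0, 0]
  ]
}}

```text
clock: 19.87
position: [0.4646, 0.0755, 0.1072]
eef_rot: [-0.011, 0.646, 0.763, -0.036]
ft_force: [-0.4, -0.5, 0.1]
grip_width: -0.0002
grip_force: 0.0
```

Run:
```python
from h import *
s=bot.read_state(); im=imaging.snapshot("wrist"); cv2.imwrite("pics/w8.png",im[:,:,::-1])
print(to_plate(s["position"]))
print(wblobs(im,s,70,(180,60,420,220),1000))
g=cv2.cvtColor(im,cv2.COLOR_RGB2GRAY); print([np.where(g[:230,c]<65)[0][[0,-1]] for c in (225,230,250,300,340,370)])
print(shift(world(-.0077,-.060,.0567)))
```

```text
[-0.00459306 -0.08853664]
[((211, 143, 184, 55), ((1.4692840576171875, -55.6788330078125), (110.2531967163086, 32.88327407836914), 0.06832174956798553))]
[array([  0, 151]), array([  0, 151]), array([  0, 194]), array([  0, 195]), array([  0, 197]), array([151, 153])]
(array([0.03  , 0.0006, 0.0496]), 1.5758)
```

View pics/w8.png

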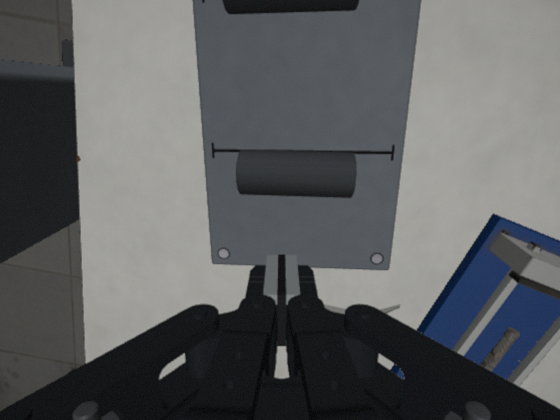

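The wrist view shows the roller at rows ≈149–196 with its far edge over the line (row ≈151). One more stroke.

Run:
```python
from h import *
s=bot.read_state(); im=cv2.imread("pics/w8.png")[:,:,::-1].copy()
cols(im,s,(),(225,230,365,375),140,165)
cols(im,s,(245,270,300,330,345),(),140,215)
```

```text
line 225 150.1 [-48.6 -45.9]
line 230 150.2 [-45.3 -45.9]
line 365 152.0 [ 42.  -45.9]
line 375 152.2 [ 48.3 -45.9]
roller 245 148.5 194.5 [[-32.8, -42.4], [-33.3, -56.7], [-33.8, -71.8]]
roller 270 148.5 195.5 [[-17.5, -42.2], [-17.6, -56.8], [-17.7, -72.0]]
roller 300 149.5 195.5 [[0.7, -42.6], [1.0, -56.8], [1.3, -71.6]]
roller 330 149.5 196.5 [[18.7, -42.3], [19.4, -56.7], [20.2, -71.8]]
roller 345 149.5 197.5 [[27.6, -42.2], [28.6, -56.9], [29.5, -72.2]]
```

Converted, 0.0498 m / 0.8 = 0.0623, 0.0492 m / 0.8 = 0.0615.

Emit:
{"op": "pendant", "data": {
  "rows": [
    [[0.0356, 0.0015, 0.0125], 0, 0],
    [[0.0356, 0.0015, 0.0375], 0, 0],
    [[0.0356, 0.0015, 0.055], 0, 0],
    [[0.0356, 0.0015, 0.0594], 0, 0],
    [[0.0356, 0.0015, 0.0615], 0, 0],
    [[0.0356, 0.0015, 0.0623], 0, 0],
    [[0.0356, 0.0015, 0.0623], 0, 0]
  ]
}}

```text
clock: 20.5
position: [0.4573, 0.1009, 0.0571]
eef_rot: [-0.012, 0.646, 0.762, -0.037]
ft_force: [-1.8, -0.9, 3.4]
grip_width: 0.0002
grip_force: 1.4
```

Emit:
{"op": "pendant", "data": {
  "rows": [
    [[0.0025, 0, 0], 0, 0],
    [[0.0063, 0, 0], 0, 0],
    [[0.01, 0, -0.0001], 0, 0],
    [[0.015, 0, -0.0001], 0, 0],
    [[0.02, 0, -0.0003], 0, 0],
    [[0.0238, 0, -0.0003], 0, 0],
    [[0.0263, 0, -0.0003], 0, 0],
    [[0.0275, 0, -0.0003], 0, 0],
    [[0.0275, 0, -0.0003], 0, 0]
  ]
}}

```text
clock: 21.25
position: [0.4547, 0.1234, 0.0566]
eef_rot: [-0.011, 0.646, 0.763, -0.036]
ft_force: [-0.4, 0.2, 6.0]
grip_width: 0.0002
grip_force: 3.0
```

Emit:
{"op": "pendant", "data": {
  "rows": [
    [[0, 0, -0.025], 0, 0],
    [[0, 0, -0.0625], 0, 0],
    [[-0.05, 0, -0.0875], 0, 0],
    [[-0.075, 0, -0.0875], 0, 0],
    [[-0.075, 0, -0.0875], 0, 0],
    [[-0.075, 0, -0.0875], 0, 0],
    [[-0.075, 0, -0.0875], 0, 0]
  ]
}}

```text
clock: 21.83
position: [0.4685, 0.067, 0.1275]
eef_rot: [-0.012, 0.646, 0.763, -0.036]
ft_force: [-0.1, 0.6, -0.0]
grip_width: -0.0002
grip_force: 0.0
```

Run:
```python
from h import *
s=bot.read_state(); im=imaging.snapshot("wrist"); cv2.imwrite("pics/w9.png",im[:,:,::-1])
print(to_plate(s["position"]))
```

```text
[-0.0021173  -0.09750718]
```

View pics/w9.png

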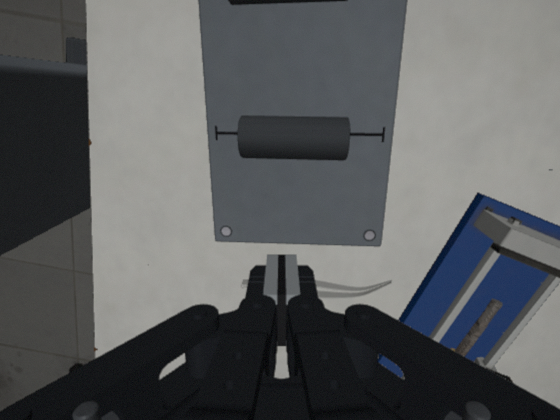

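The right roller (columns 238–349, rows 115–160) now lies on the line (row ≈134). Before handing in, I check both rollers numerically from a retracted pose.

Converted, -0.1 m / 0.8 = -0.125, -0.08 m / 0.8 = -0.1.

Emit:
{"op": "pendant", "data": {
  "rows": [
    [[0, 0, -0.05], 0, 0],
    [[0, 0, -0.1], 0, 0],
    [[0, 0, -0.125], 0, 0],
    [[0, 0, -0.125], 0, 0],
    [[0, 0, -0.125], 0, 0],
    [[0, 0, -0.125], 0, 0],
    [[0, 0, -0.125], 0, 0],
    [[0, 0, -0.125], 0, 0]
  ]
}}

```text
clock: 22.55
position: [0.4745, 0.0704, 0.2265]
eef_rot: [-0.012, 0.646, 0.763, -0.037]
ft_force: [-0.4, 0.4, -0.3]
grip_width: 0.0
grip_force: 0.0
```

Run:
```python
from h import *
s=bot.read_state(); im=imaging.snapshot("wrist"); cv2.imwrite("pics/w10.png",im[:,:,::-1])
g=cv2.cvtColor(im,cv2.COLOR_RGB2GRAY); x=slice(200,400)
m=np.zeros_like(g); m[20:240,200:400]=g[20:240,200:400]<66; m=cv2.morphologyEx(m,cv2.MORPH_OPEN,np.ones((9,9)))
for k in big(m,500,20000):
    q=np.array([to_plate(wray(s,p[0],.024))*1000 for p in k],np.float32); b=cv2.boundingRect(k); print(b,cv2.minAreaRect(q))
    for c in (b[0]-8,b[0]+b[2]+6):
        r0,r1=b[1]-4,b[1]+b[3]+4; w=np.clip(75-g[r0:r1,c].astype(int),0,None); v=(w*np.arange(r0,r1)).sum()/max(w.sum(),1); print(c,v,to_plate(wray(s,(c,v),.01))*1000)
```

```text
(252, 112, 77, 30) ((-2.2653160095214844, -47.4767951965332), (71.96029663085938, 26.7203369140625), 0.29674002528190613)
244 123.45945945945945 [-48.10341263 -46.0153422 ]
335 124.12280701754386 [ 40.85250517 -45.9746434 ]
(245, 20, 84, 15) ((-6.130603790283203, 36.07195281982422), (10.802937507629395, 71.41925048828125), 89.3309555053711)
237 20.569767441860463 [-51.2793716   44.02236534]
335 19.34090909090909 [36.09671131 43.97163617]
```

Run:
```python
from h import *
s=bot.read_state(); im=cv2.imread("pics/w10.png"); g=cv2.cvtColor(im,cv2.COLOR_BGR2GRAY).astype(int)
for c in (255,275,300,320):
    r=np.where(g[:60,c]<66)[0]; a,b=r[0]-.5,r[-1]+.5; print(c,a,b,[(to_plate(wray(s,(c,v),.024))*1000).round(1) for v in (a,b)])
for c in (225,235,340,350):
    w=np.clip(75-g[5:45,c],0,None); v=(w*np.arange(5,45)).sum()/max(w.sum(),1); print(c,v,to_plate(wray(s,(c,v),.01))*1000)
```

```text
255 -0.5 34.5 [array([-32.4,  57.1]), array([-33.1,  30.5])]
275 -0.5 34.5 [array([-15.5,  56.8]), array([-15.6,  30.4])]
300 -0.5 33.5 [array([ 5.5, 56.5]), array([ 6. , 30.9])]
320 -0.5 33.5 [array([22.2, 56.2]), array([23.1, 30.8])]
225 0.0 [-61.17924841  60.23467794]
235 20.54022988505747 [-52.93782953  43.99623689]
340 19.26732673267327 [40.66349669 43.8988229 ]
350 19.152941176470588 [49.37556736 43.88441902]
```

```bash
python3 -c "
from bench import bot, imaging, order
print(order.finish_job())"
```

```text
the job is handed in; nothing more can be done
None
```

I rolled both rollers onto their lines and handed the job in; by the wrist camera each lies within about 2 mm of its line and parallel to it, neither was lifted, and the tweezers and spudger were left alone, but `finish_job` gave no verdict.

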